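Level the sprung griddle with its levelling screw

ROBOT

A 7-joint arm with a two-finger parallel gripper is mounted at the origin on a cart in front of the work surface, level with it; the furniture and walls round the work are solid. World frame = base frame: x ahead of the robot, y to its left, z up, the work surface at z = 0. Lengths are in m, angles in rad, forces in N, time in s.
With the tool pointing down it reaches from about 0.425 to 0.925 m from the base axis. Payload 6.8 kg.
Tool frame: the origin (TCP) lies between the finger pads; the fingertips stand 11 mm ahead of it and the grasp point (between the pads) lies 8 mm behind it (arm.tips_ahead is the distance from the TCP to the fingertips, in m); z points along the fingers, y is the line along which they close (so a half turn about z gives the same grasp; the last joint's range is limited). The gripper opens to 85 mm and grips with 20 to 120 N. Pads are 22 mm wide; open, the fingers measure 114 mm over their backs; the gripper's body (76 mm by 85 mm) begins 54 mm behind the grasp point. The pads swing forward as they close: fully open they stand 13 mm farther back than shut.
Start: joints at [-1.388, 0.477, 0.022, 1.555, -0.011, 1.109, -0.083], TCP at [0.194, 0.647, 0.242] pointing down, gripper open.
Joint ranges: [-2.96, 2.96], [-0.34, 2.1], [-1.41, 1.46], [0.24, 2.44], [-1.37, 4.51], [0.17, 1.92], [-2.96, 2.96]. Speed limits (rad/s): [2.39, 2.39, 3.14, 3.14, 3.14, 3.14, 3.14].

INTERFACE

Orientations are given as a rotation vector (axis times angle).
In Python, from workcell import arm, camera, calibration, close_job gives the robot as it stands. The module is installed in compiled form; this text tells all that it offers.
- The arm moves only by the tool jog_arm, never from a script. Its argument "series" is a list of rows, each a list of 3 entries, a list of its own where there are three numbers: the shift along the tool's x, y, z in m, then the turn, a rotation vector about the tool's x, y, z in degrees, then the finger opening in m, from 0 to 0.0854. A call has 1 to 12 rows; each row is the pose to reach, as a shift and turn from the pose commanded when the call began, along the tool's axes at that moment; what a row does not reach only later rows make up. A row lasts 1/10 s, in which the tool goes at most 50 mm and 8.59 degrees, less where a joint would pass 70% of its speed; a pose out of reach is approached as far as the arm can. A call with a gripper value outside its range is refused whole. The fingers move at their own pace and stop on an object; "newtons" is the grip in N (left out, the last holds). Time passes only in rows, so rows that repeat a pose let the fingers close. It gives the time, the measured TCP pose, the force, the opening and the grip force at its end, in the units of the state.
- arm.observe(): the state, without advancing time (a new reading comes with each control period).
- camera(name): name is "scene" or "top" or "wrist"; returns the picture (384x512x3 uint8, red, green, blue); there is no depth.
- calibration(name): a dict with "fx", "fy", "cx", "cy" (pixels), "k1" (the pictures are not rectified: a ray, as slopes to the right and down, at radius r is drawn at 1 + k1 r^2 times it, then the intrinsics apply), "rvec" (rotation vector, rad) and "tvec" (3), from world to camera coordinates, as OpenCV has them. Camera axes: x right, y down, z forward; pixel columns grow to the right and rows downward; lengths in m; the calibration is good to about 2 mm. A picture is of the moment at which its call begins: read the wrist's pose just before it. calibration takes no time and is no camera call; for the wrist camera it gives the pose at the moment of the call.
- close_job(): hands the job in; it is judged then, once.
The state is a dict: "time_s": time; "joint_pos": joint angles; "joint_vel": joint speeds; "effort": joint torques, N m; "position": TCP position; "orientation": TCP orientation; "wrist_force": force on the tool from outside, world axes, zero at the start; "torque": the same for the moment, N m; "width": finger opening in m; "gripper_force": force on a finger pad.
Only numpy, scipy, OpenCV 4.12 (cv2) and the standard library are available. Lean on these libraries where they do the work, as an engineer would, in place of code of your own. Each camera call takes 0.05 s, during which the arm holds its last target. There are 200 camera calls.

TASK

Lay the spirit level flat on the middle of the griddle, lengthwise between the hinge and the black screw knob and clear of the knob, and let go of it. Then grip the knob, push it down so that the sprung griddle sinks until the screw's foot stands firmly on its pad, and turn the knob until the level's bubble sits centred between its two lines. Finish while still gripping the knob and pressing the foot onto its pad with the bubble centred, and leave the tin, the cup and the matchbox where they are.

Things in the scene. Friction and masses are not known exactly. Their poses are not given: they have to be found in the camera images.
- level_centre (a point): Centre (half-way up) of the loose spirit level: aluminium bar with black end pieces, 130 mm long (its x), 26 mm wide (y; grip here), 32 mm high (z up), 0.17-0.35 kg; starts on the stove top left of the griddle. In its top a green vial with a white bubble, 14 mm long, and two black cross lines 22.5 mm apart, 11.25 mm either side of the middle.
- bubble (a joint): Bubble of the level: tilt of the level along its length in rad, 0 = level, limited to +-0.05. Positive: the level's own +x end is the higher; the bubble stands off towards the high end by 500 mm per rad. Settles in about 0.5 s, swings while the level moves. Between the lines is within +-0.0075 (3.75 mm of travel).
- spirit_level: The same spirit level; origin at the centre of its underside, same axes.
- griddle_middle (a point): Spot on the griddle's top face where the level's middle belongs. Dark steel plate 132 (x) by 290 mm (y), 8 mm thick, rims 8 mm high and 5 mm thick along its long edges. z: plate's upward normal. +y: to the hinge, 120 mm away, hinge line along x, 50 mm above the stove. The screw is 135 mm away in -y at x = 0. A spring lifts the screw end to a stop 0.085 rad above level.
- knob_grip (a point): Grip point of the black ribbed round screw knob (diameter 38 mm, gripping part 14 to 48 mm above the plate): on its axis, 31 mm above the plate's top face; z: knob axis, tilting with the plate; x, y turn with it. Pushing the plate down takes about 3 to 5 N here plus what the foot bears; let go, it springs up. Friction of turning 0.12 N m; it stays where it is left.
- screw_knob: The same knob; origin on its axis at the plate's top face. Clockwise from above drives the foot down 3.18 mm per rad (20 mm a turn), so a plate pressed onto the pad tilts up at the screw end by 0.0125 rad per rad. The foot starts too short: pressed down, the screw end is the lower one, and about 0.8 to 3.3 rad clockwise bring it level.
- screw_foot: The foot of the screw below the plate, under the knob: a rubber disc 28 mm in diameter, 6 mm thick; origin at the centre of its underside, which stands on the pad when pressed. It does not turn.
- foot_pad: The fixed flat steel pad on the stove under the foot, 60 x 50 mm, its top 9.5 to 14.5 mm above the stove top; origin at the centre of its top face. When the griddle is level and the foot stands on it, the plate's top face is 50 mm above the stove top.
- tin: Bystander: round tin with a paper label and grey cap, 49 mm in diameter, 72 mm high, behind the griddle; origin at the centre of its underside.
- cup: Bystander: tin cup with a strap handle, 68 mm in diameter, 62 mm high; origin at the underside.
- matches: Bystander: matchbox 36 x 56 x 16 mm, on the left beyond the spirit level; origin at the centre of its underside.

How it is judged:
By the outcome, as a careful person would: the job done as asked, in the order asked, and still so for the second after the job is handed in, while the arm keeps its last pose, push and grip.
It also fails if it takes over 72 s, if anything falls off the work surface, if the arm or the gripper's body presses on something with over 40 N, if the wrist force passes 120 N, or if a joint passes its speed limit or range.

## Working session

There is one attempt and no reset: what is moved stays moved. The work goes in short steps, Python scripts to look and compute and a tool call to move; the robot and the scene stay as the last step left them, time stands still between calls to the robot, and variables do not carry over. Pictures are saved under pics/ and viewed, at most 10 in all, crops included, and the job is handed in when it is done.

Besides the shell and the picture viewer there is one more tool, called after "Emit:" in YAML: its name, and indented under it one key for each argument. jog_arm: Moves the arm, as the interface text tells. Its arguments: {"type":"object","properties":{"series":{"type":"array","items":{"type":"array"}},"newtons":{"type":"number"}},"required":["series"]}

```bash
mkdir -p pics
cat > h.py <<'E'
import numpy as np, cv2
from scipy.spatial.transform import Rotation as R
from workcell import arm, camera, calibration, close_job
def ray(cal,u,v):
    xd=np.array([(u-cal['cx'])/cal['fx'],(v-cal['cy'])/cal['fy']]); x=xd.copy()
    for _ in range(30): x=xd/(1+cal['k1']*(x@x))
    Rm=R.from_rotvec(cal['rvec']).as_matrix()
    return -Rm.T@np.array(cal['tvec']), Rm.T@np.array([x[0],x[1],1.])
def onplane(cal,u,v,z):
    o,d=ray(cal,u,v); return o+d*(z-o[2])/d[2]
def proj(cal,p):
    q=R.from_rotvec(cal['rvec']).as_matrix()@np.array(p)+np.array(cal['tvec']); x=q[:2]/q[2]; x=x*(1+cal['k1']*(x@x))
    return x*[cal['fx'],cal['fy']]+[cal['cx'],cal['cy']]
def snap(name,fn):
    cal=calibration(name); im=camera(name)[:,:,::-1].copy(); cv2.imwrite('pics/'+fn,im); return cal,im
E
python3 - <<'E'
from h import *
s=arm.observe(); print({k:np.round(v,3) for k,v in s.items()}, arm.tips_ahead)
ims=[]
for n in ('top','scene','wrist'):
    c,i=snap(n,n+'0.png'); print(n,c); ims.append(i)
cv2.imwrite('pics/a0.png',cv2.resize(ims[0],(800,600),interpolation=cv2.INTER_CUBIC))
E
```

```text
{'time_s': np.float64(0.0), 'joint_pos': array([-1.388,  0.478,  0.022,  1.556, -0.012,  1.109, -0.083]), 'joint_vel': array([-0.   , -0.   , -0.   ,  0.   ,  0.002,  0.001, -0.   ]), 'effort': array([-0.0000e+00, -5.9648e+01,  1.6080e+00, -2.8118e+01,  1.2000e-02,
        1.0000e-02,  0.0000e+00]), 'position': array([0.193, 0.646, 0.241]), 'orientation': array([-4.550e-01, -3.108e+00,  3.000e-03]), 'wrist_force': array([-0.623,  0.524,  0.783]), 'torque': array([ 0.032,  0.011, -0.01 ]), 'gripper_force': np.float64(0.0), 'width': np.float64(0.085)} 0.011
top {'fx': 376.6590419116889, 'fy': 376.6590419116889, 'cx': 253.84666679509857, 'cy': 195.9555527909298, 'k1': -0.12328207159016204, 'rvec': array([ 2.14697174, -2.12511344,  0.21849624]), 'tvec': array([-0.04650739,  0.56041194,  0.75022556])}
scene {'fx': 484.93516471731783, 'fy': 484.93516471731783, 'cx': 255.03781107543068, 'cy': 190.249133854338, 'k1': -0.13817548841448185, 'rvec': array([ 1.88918297, -1.32084134,  0.64642351]), 'tvec': array([-0.25038953,  0.21539259,  0.88425009])}
wrist {'fx': 265.0992497221336, 'fy': 265.0992497221336, 'cx': 257.22713088410944, 'cy': 188.56997648413045, 'k1': -0.005478653355800746, 'rvec': array([-2.34115721, -1.74311094, -0.23020092]), 'tvec': array([-0.67373301, -0.0327266 ,  0.37867603])}
```

View pics/a0.png

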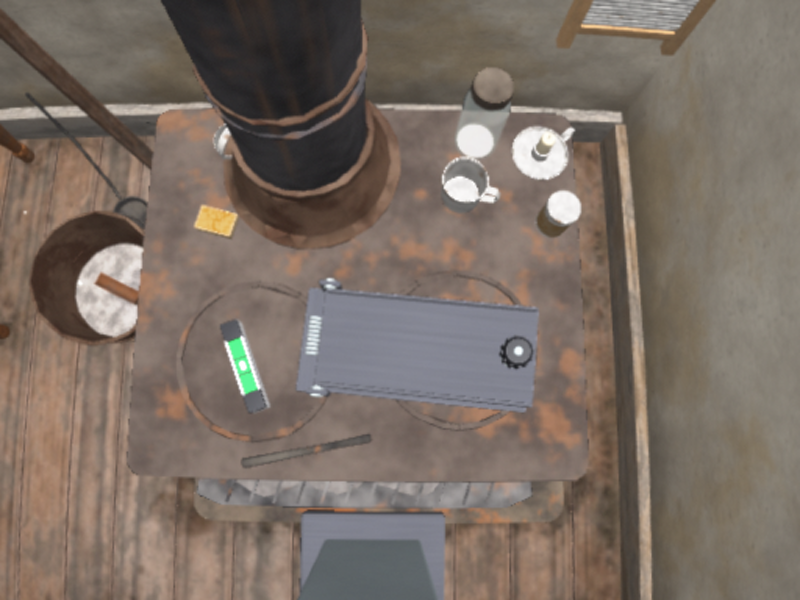

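View pics/scene0.png

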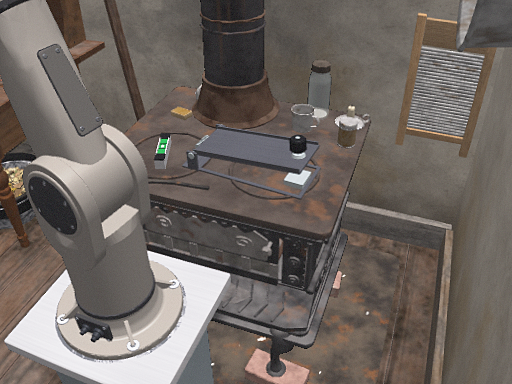

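```bash
cat > m.py <<'E'
from h import *
def green(cal,im,z):
    h=cv2.cvtColor(im,cv2.COLOR_BGR2HSV); m=cv2.inRange(h,(45,120,80),(80,255,255))
    m=cv2.morphologyEx(m,cv2.MORPH_CLOSE,np.ones((9,9)))
    c=max(cv2.findContours(m,0,1)[0],key=cv2.contourArea); r=cv2.minAreaRect(c)
    b=cv2.boxPoints(r); e=[np.linalg.norm(b[1]-b[0]),np.linalg.norm(b[2]-b[1])]
    a=b if e[0]<e[1] else np.roll(b,-1,0)  # a0-a1 short
    p,q=(a[0]+a[1])/2,(a[2]+a[3])/2
    P,Q=onplane(cal,*p,z),onplane(cal,*q,z); return (P+Q)/2,P,Q,r
E
python3 - <<'E'
from m import *
for n in('top','scene'):
    cal=calibration(n);im=cv2.imread(f'pics/{n}0.png'); C,P,Q,r=green(cal,im,.031); d=Q-P
    print(n,r,C.round(4),np.linalg.norm(d),np.degrees(np.arctan2(d[1],d[0])))
cal=calibration('top'); k=.64
f=lambda u,v,z:onplane(cal,u*k,v*k,z).round(4)
print('level ends',f(229,323,.03),f(262,409,.03))
print('plate corners hinge far/near',f(311,290,.058),f(298,390,.058),'screw far/near',f(538,308,.082),f(528,410,.082))
print('knob',f(518,350,.119))
g=cv2.cvtColor(cv2.imread('pics/top0.png'),cv2.COLOR_BGR2GRAY)
a=cv2.resize(cv2.imread('pics/top0.png')[170:280,180:360],None,fx=4.4,fy=4.4,interpolation=2)
b=cv2.resize(cv2.imread('pics/scene0.png')[115:205,140:340],None,fx=3.96,fy=3.96,interpolation=2)[:,:792]
b=b[:,:a.shape[1]]; a=a[:,:b.shape[1]]
o=cv2.resize(np.vstack([a,b]),None,fx=.7,fy=.7); print(o.shape); cv2.imwrite('pics/c1.png',o)
E
```

```text
top ((154.70001220703125, 233.6000213623047), (35.10127639770508, 7.2732367515563965), 71.56504821777344) [0.4798 0.1718 0.031 ] 0.07653872991983998 -158.7705823594071
scene ((162.0294189453125, 145.88235473632812), (6.305926322937012, 15.764815330505371), 14.03624439239502) [0.4781 0.1701 0.031 ] 0.07555160307467389 -158.53052782593934
level ends [0.538  0.1929 0.03  ] [0.4201 0.1411 0.03  ]
plate corners hinge far/near [0.5806 0.0758 0.058 ] [0.4456 0.0886 0.058 ] screw far/near [ 0.5551 -0.2276  0.082 ] [ 0.4214 -0.2105  0.082 ]
knob [ 0.495  -0.1906  0.119 ]
(588, 554, 3)
```

View pics/c1.png

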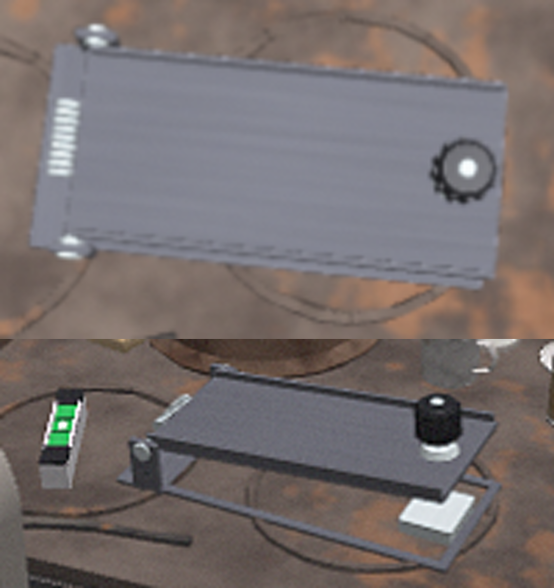

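```bash
cat >> h.py <<'E'
def go(pos,yaw_y,tilt=None):
    """shift/turn(deg) in tool axes from measured pose to TCP pos, tool y at yaw (deg), z down; tilt = world rotvec applied"""
    s=arm.observe(); R0=R.from_rotvec(s['orientation']); a=np.radians(yaw_y)
    y=np.array([np.cos(a),np.sin(a),0]); z=np.array([0,0,-1.]); x=np.cross(y,z)
    T=R.from_matrix(np.c_[x,y,z])
    if tilt is not None: T=R.from_rotvec(tilt)*T
    print('shift',R0.inv().apply(np.array(pos)-s['position']).round(4),'turn',np.degrees((R0.inv()*T).as_rotvec()).round(2))
E
python3 - <<'E'
from m import *
cal=calibration('top')
H1,H2=onplane(cal,211.5,182,.052),onplane(cal,202.7,250.2,.052)
K=onplane(cal,332,224.5,.119); H=(H1+H2)/2; print(H1,H2,H,K,np.linalg.norm(H1-H2))
d=(H-K)[:2]; print(np.linalg.norm(d),np.degrees(np.arctan2(d[1],d[0])))
e=(H1-H2)[:2]; print('x axis ang',np.degrees(np.arctan2(e[1],e[0])))
cs=calibration('scene'); print('knob top in scene',proj(cs,K),'hinges',proj(cs,H1),proj(cs,H2))
go([.479,.171,.12],111.3)
E
```

```text
[0.59003589 0.05014255 0.052     ] [0.44496111 0.06452386 0.052     ] [0.5174985  0.05733321 0.052     ] [ 0.49399949 -0.19150992  0.119     ] 0.1457858502155474
0.24995020637940513 84.60538345428469
x axis ang -5.661252217695416
knob top in scene [297.76909091 137.9176417 ] hinges [220.39654803 126.12928497] [191.78604918 152.71716078]
shift [-0.4098 -0.3732  0.1221] turn [-8.000e-02 -2.000e-02 -3.796e+01]
```

Emit:
jog_arm:
  series:
    - [[-0.035,-0.03,0.005],[0,0,-5],0.06]
    - [[-0.07,-0.062,0.01],[0,0,-10],0.06]
    - [[-0.105,-0.094,0.02],[0,0,-15],0.06]
    - [[-0.14,-0.126,0.03],[0,0,-20],0.06]
    - [[-0.175,-0.158,0.04],[0,0,-25],0.06]
    - [[-0.21,-0.19,0.05],[0,0,-30],0.06]
    - [[-0.245,-0.222,0.06],[0,0,-35],0.06]
    - [[-0.28,-0.255,0.08],[0,0,-38],0.06]
    - [[-0.315,-0.287,0.09],[0,0,-38],0.06]
    - [[-0.35,-0.32,0.1],[0,0,-38],0.06]
    - [[-0.385,-0.35,0.11],[0,0,-38],0.06]
    - [[-0.41,-0.373,0.122],[0,0,-38],0.06]

```text
time_s: 1.35
position: [0.4809, 0.1687, 0.1201]
orientation: [-0.577, 3.087, -0.001]
wrist_force: [-0.6, 0.5, 0.3]
width: 0.0603
gripper_force: 0.0
```

Run:
```python
from m import *
print(arm.observe()['joint_pos'].round(2))
cal,im=snap('wrist','w1.png'); C,P,Q,r=green(cal,im,.031); d=Q-P
print(r,C.round(4),np.linalg.norm(d),np.degrees(np.arctan2(d[1],d[0])))
go([.479,.171,.018],111.3)
```

```text
[-0.51  0.37  0.06  2.06 -0.03  0.71  1.51]
((260.5, 209.0), (50.0, 21.0), 90.0) [0.4906 0.1761 0.031 ] 0.046609516129484566 21.355714999194458
shift [1.000e-04 9.100e-03 1.004e-01] turn [-0.24 -0.09 -0.46]
```

View pics/w1.png

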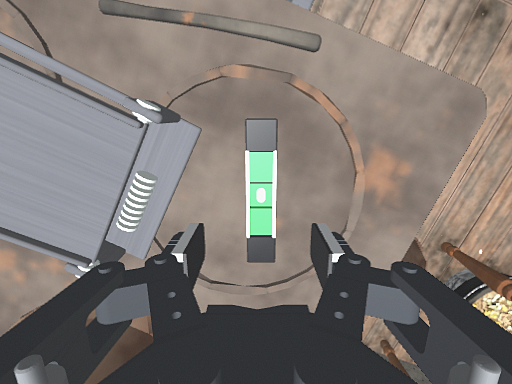

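```bash
sed -i 's/np.ones((9,9))/np.ones((13,13))/' m.py
python3 - <<'E'
from m import *
print(arm.observe()['position'])
cal=calibration('wrist'); print(onplane(cal,261,193.5,.032), onplane(cal,261,119,.032),onplane(cal,261,262,.032))
im=cv2.imread('pics/w1.png');h=cv2.cvtColor(im,cv2.COLOR_BGR2HSV); m=cv2.inRange(h,(45,80,80),(85,255,255)); ys,xs=np.nonzero(m); print(xs.min(),xs.max(),ys.min(),ys.max())
C=onplane(cal,(xs.min()+xs.max())/2,(ys.min()+ys.max())/2,.031);print(C)
go([.479,.171,.018],111.3)
E
```

```text
[0.4823251  0.16301384 0.11841356]
[0.47727789 0.16475603 0.032     ] [0.41974754 0.14262693 0.032     ] [0.53849763 0.18830711 0.032     ]
250 272 152 234
[0.47712783 0.16470838 0.031     ]
shift [1.000e-04 9.100e-03 1.004e-01] turn [-0.24 -0.09 -0.46]
```

Emit:
jog_arm:
  series:
    - [[0,0,0],[0,0,0],0.06]
    - [[0,0,0],[0,0,0],0.06]
    - [[0,0,0],[0,0,0],0.06]

```text
time_s: 1.7
position: [0.4789, 0.1734, 0.1206]
orientation: [-0.585, 3.086, 0.001]
wrist_force: [-0.4, -0.5, 0.8]
width: 0.0599
gripper_force: 0.0
```

Run:
```python
from m import *
s=arm.observe();print(s['position'],s['joint_vel'].round(3))
cal,im=snap('wrist','w2.png')
h=cv2.cvtColor(im,cv2.COLOR_BGR2HSV); m=cv2.inRange(h,(45,80,80),(85,255,255)); ys,xs=np.nonzero(m); print(xs.min(),xs.max(),ys.min(),ys.max())
C=onplane(cal,(xs.min()+xs.max())/2,(ys.min()+ys.max())/2,.031);print(C,green(cal,im,.031))
go([.4785,.1705,.018],111.3)
```

```text
[0.47885254 0.17343584 0.12056736] [-0.005 -0.003  0.003  0.001  0.001 -0.003  0.003]
243 266 152 234
[0.47630445 0.17054872 0.031     ] (array([0.4905573 , 0.17610857, 0.031     ]), array([0.46880568, 0.16762343, 0.031     ]), array([0.51230891, 0.1845937 , 0.031     ]), ((254.5, 209.0), (50.0, 21.0), 90.0))
shift [ 0.0015 -0.0027  0.1026] turn [0.04 0.03 0.19]
```

Emit:
jog_arm:
  series:
    - [[0.001,-0.002,0.03],[0,0,0],0.06]
    - [[0.001,-0.002,0.06],[0,0,0],0.06]
    - [[0.001,-0.002,0.085],[0,0,0],0.06]
    - [[0.001,-0.002,0.098],[0,0,0],0.06]
    - [[0.001,-0.002,0.102],[0,0,0],0.06]
    - [[0.001,-0.002,0.102],[0,0,0],0.06]
    - [[0.001,-0.002,0.102],[0,0,0],0.02]
    - [[0.001,-0.002,0.102],[0,0,0],0.02]
    - [[0.001,-0.002,0.102],[0,0,0],0.02]
    - [[0.001,-0.002,0.102],[0,0,0],0.02]
    - [[0.001,-0.002,0.102],[0,0,0],0.02]
    - [[0.001,-0.002,0.102],[0,0,0],0.02]
  newtons: 50

```text
time_s: 2.95
position: [0.48, 0.1702, 0.0195]
orientation: [-0.581, 3.085, 0.001]
wrist_force: [-1.5, 0.8, 6.0]
width: 0.0251
gripper_force: 50.2
```

```bash
cat >> h.py <<'E'
gx=np.array([np.cos(np.radians(-5.5)),np.sin(np.radians(-5.5)),0]); gy=np.array([-gx[1],gx[0],0])
H=np.array([.5175,.0573,.05])
def gp(y,z,t):  # griddle-frame point (y from middle, height above top) with screw-end-up tilt t
    r=R.from_rotvec(-t*gx); return H+r.apply(gy*(y-.12)+np.array([0,0,z]))
E
python3 - <<'E'
from h import *
p=gp(0,.0195,.085);print(gp(0,0,.085),p,gp(-.135,.048,.085))
go([.48,.17,.16],111.3)
go(p+[0,0,.10],-5.5); go(p,-5.5,-.085*gx)
E
```

```text
[ 0.50604003 -0.0617163   0.06018772] [ 0.50619871 -0.06006842  0.07961732] [ 0.49353815 -0.19155331  0.11947561]
shift [-3.000e-04 -1.000e-04 -1.405e-01] turn [0.03 0.12 0.04]
shift [ 0.059  -0.2239 -0.1603] turn [1.4000e-01 5.0000e-02 1.1684e+02]
shift [ 0.0592 -0.224  -0.0603] turn [  5.11  -3.   116.75]
```

Emit:
jog_arm:
  series:
    - [[0,0,-0.03],[0,0,0],0.02]
    - [[0,0,-0.07],[0,0,0],0.02]
    - [[0,0,-0.11],[0,0,8],0.02]
    - [[0.005,-0.015,-0.14],[0,0,16],0.02]
    - [[0.01,-0.035,-0.16],[0,0,24],0.02]
    - [[0.015,-0.06,-0.16],[0,0,32],0.02]
    - [[0.022,-0.085,-0.16],[0,0,40],0.02]
    - [[0.029,-0.11,-0.16],[0,0,48],0.02]
    - [[0.036,-0.135,-0.16],[0,0,56],0.02]
    - [[0.042,-0.16,-0.16],[0,0,64],0.02]
    - [[0.05,-0.19,-0.16],[0,0,72],0.02]
    - [[0.057,-0.215,-0.16],[0,0,80],0.02]

```text
time_s: 4.15
position: [0.5038, -0.053, 0.1784]
orientation: [-1.548, -2.734, -0.0]
wrist_force: [0.8, 0.1, -3.1]
width: 0.0251
gripper_force: 50.5
```

Run:
```python
from h import *
p=gp(0,.0195,.085)
print(arm.observe()['joint_pos'].round(2))
go(p+[0,0,.06],-5.5,-.085*gx)
```

```text
[-0.4   0.3   0.45  2.04 -0.17  0.84  0.7 ]
shift [-0.0073 -0.0015  0.0388] turn [ 1.55 -4.71 36.45]
```

Emit:
jog_arm:
  series:
    - [[0,0,0.01],[0,0,8],0.02]
    - [[0,0,0.02],[0.4,-1.4,16],0.02]
    - [[0,0,0.03],[0.8,-2.8,24],0.02]
    - [[0,0,0.038],[1.2,-3.8,32],0.02]
    - [[0,0,0.038],[1.55,-4.7,36.5],0.02]
    - [[0,0,0.038],[1.55,-4.7,36.5],0.02]
    - [[0,0,0.038],[1.55,-4.7,36.5],0.02]
    - [[0,0,0.038],[1.55,-4.7,36.5],0.02]

```text
time_s: 4.95
position: [0.5043, -0.0516, 0.1406]
orientation: [2.275, 2.081, -0.096]
wrist_force: [0.3, -0.1, -2.6]
width: 0.0248
gripper_force: 50.5
```

Run:
```python
from h import *
print(arm.observe()['joint_pos'].round(2))
go(gp(0,.0195,.085),-5.5,-.085*gx)
snap('wrist','w3.png');snap('top','t3.png'); 
a=cv2.imread('pics/w3.png');b=cv2.imread('pics/t3.png')[150:300,150:400]
cv2.imwrite('pics/c3.png',np.vstack([cv2.resize(a,(400,300)),cv2.resize(b,(400,240))]))
```

```text
[-0.57  0.39  0.62  2.08 -0.2   0.76  0.07]
shift [-0.0031  0.0027  0.0614] turn [ 0.05 -0.05  0.39]
```

View pics/c3.png

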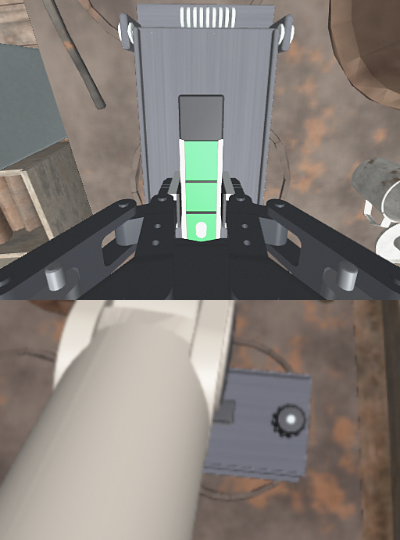

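Emit:
jog_arm:
  series:
    - [[-0.003,0.003,0.02],[0,0,0.4],0.02]
    - [[-0.003,0.003,0.04],[0,0,0.4],0.02]
    - [[-0.003,0.003,0.052],[0,0,0.4],0.02]
    - [[-0.003,0.003,0.057],[0,0,0.4],0.02]
    - [[-0.003,0.003,0.06],[0,0,0.4],0.02]
    - [[-0.003,0.003,0.06],[0,0,0.4],0.02]
    - [[-0.003,0.003,0.06],[0,0,0.4],0.02]

```text
time_s: 5.75
position: [0.507, -0.0597, 0.0813]
orientation: [2.283, 2.071, -0.095]
wrist_force: [0.2, 0.3, -3.3]
width: 0.025
gripper_force: 50.5
```

Emit:
jog_arm:
  series:
    - [[0,0,0.001],[0,0,0],0.02]
    - [[0,0,0.002],[0,0,0],0.02]
    - [[0,0,0.002],[0,0,0],0.02]
    - [[0,0,0.002],[0,0,0],0.02]

```text
time_s: 6.15
position: [0.507, -0.0598, 0.0793]
orientation: [2.283, 2.071, -0.095]
wrist_force: [-1.1, 0.9, 4.6]
width: 0.0249
gripper_force: 51.5
```

Emit:
jog_arm:
  series:
    - [[0,0,0],[0,0,0],0.035]
    - [[0,0,0],[0,0,0],0.05]
    - [[0,0,0],[0,0,0],0.05]
    - [[0,0,0],[0,0,0],0.05]
    - [[0,0,-0.02],[0,0,0],0.05]
    - [[0,0,-0.05],[0,0,0],0.05]
    - [[0,0,-0.09],[0,0,0],0.05]
    - [[0,0,-0.13],[0,0,0],0.06]
    - [[0,0,-0.13],[0,0,0],0.06]

```text
time_s: 7.05
position: [0.5107, -0.0489, 0.2129]
orientation: [2.28, 2.068, -0.085]
wrist_force: [-0.1, 0.5, -0.7]
width: 0.0598
gripper_force: 0.0
```

Run:
```python
from h import *
print(arm.observe()['joint_pos'].round(2))
for k in('wrist','top','scene'): snap(k,k+'4.png')
a=cv2.imread('pics/wrist4.png');b=cv2.imread('pics/top4.png')[150:300,150:400];c=cv2.imread('pics/scene4.png')[100:220,140:340]
cv2.imwrite('pics/c4.png',np.hstack([cv2.resize(a,(400,300)),np.vstack([cv2.resize(b,(400,240)),cv2.resize(c,(400,240))])[:300*0+480][:480]][:1]+[]) if 0 else np.vstack([np.hstack([cv2.resize(a,(400,300)),cv2.resize(b,(400,300))]),np.hstack([cv2.resize(c,(400,240)),np.zeros((240,400,3),np.uint8)])]))
p=gp(-.135,.031-.008,.085); print(p)
go(p+[0,0,.1],-5.5);
```

```text
[-0.64  0.28  0.68  2.01 -0.12  0.91 -0.01]
[ 0.49333472 -0.19366598  0.09456587]
shift [-0.1439  0.0004  0.0255] turn [-0.    4.85 -0.07]
```

View pics/c4.png

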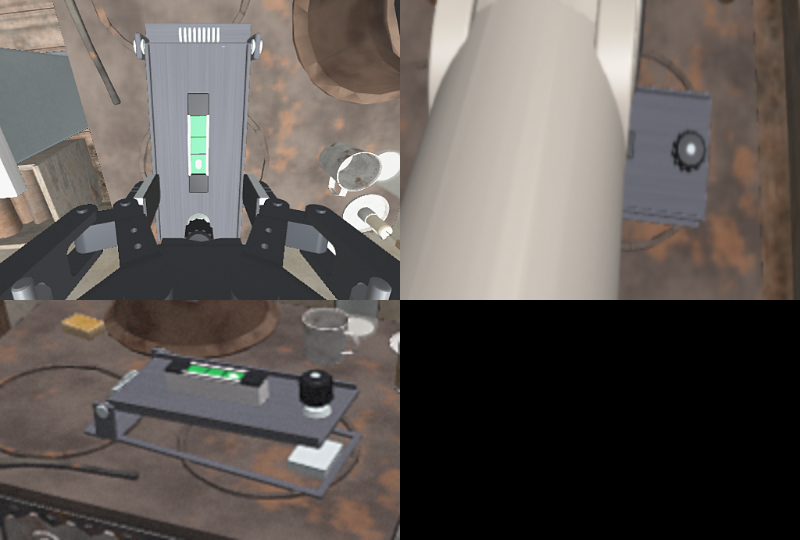

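Run:
```python
from h import *
s=arm.observe(); c=calibration('wrist'); T=R.from_rotvec(s['orientation'])
Rc=R.from_rotvec(c['rvec']); o=Rc.inv().apply(-np.array(c['tvec']))
print('cam in tool',T.inv().apply(o-s['position']).round(3), 'optic axis in tool',T.inv().apply(Rc.inv().apply([0,0,1])).round(3))
Rrel=Rc*T; orel=T.inv().apply(o-s['position'])
t=-.02
for yaw in range(-100,150,15):
    a=np.radians(-5.5+yaw); y=np.array([np.cos(a),np.sin(a),0]); z=np.array([0,0,-1.])
    Tn=R.from_rotvec(-t*gx)*R.from_matrix(np.c_[np.cross(y,z),y,z]); p=gp(-.135,.026,t)
    cn=dict(c); rc=Rrel*Tn.inv(); cn['rvec']=rc.as_rotvec(); cn['tvec']=-rc.apply(p+Tn.apply(orel))
    print(yaw,[proj(cn,gp(v,.032,t)).round(0).tolist() for v in(-.04,0,.04)])
```

```text
cam in tool [ 0.066 -0.001 -0.131] optic axis in tool [-0.262 -0.     0.965]
-100 [[86.0, 276.0], [17.0, 287.0], [-50.0, 297.0]]
-85 [[76.0, 233.0], [-2.0, 227.0], [-81.0, 221.0]]
-70 [[78.0, 188.0], [-5.0, 160.0], [-92.0, 132.0]]
-55 [[94.0, 143.0], [13.0, 91.0], [-76.0, 35.0]]
-40 [[125.0, 102.0], [54.0, 26.0], [-25.0, -61.0]]
-25 [[168.0, 70.0], [119.0, -27.0], [60.0, -142.0]]
-10 [[222.0, 51.0], [201.0, -59.0], [175.0, -192.0]]
5 [[280.0, 48.0], [291.0, -64.0], [304.0, -200.0]]
20 [[335.0, 62.0], [376.0, -41.0], [426.0, -163.0]]
35 [[382.0, 90.0], [447.0, 6.0], [522.0, -91.0]]
50 [[417.0, 128.0], [496.0, 68.0], [583.0, 2.0]]
65 [[438.0, 173.0], [522.0, 137.0], [610.0, 100.0]]
80 [[444.0, 218.0], [525.0, 205.0], [607.0, 192.0]]
95 [[438.0, 262.0], [511.0, 268.0], [582.0, 273.0]]
110 [[420.0, 301.0], [482.0, 321.0], [540.0, 340.0]]
125 [[394.0, 333.0], [443.0, 364.0], [489.0, 393.0]]
140 [[362.0, 359.0], [398.0, 397.0], [430.0, 432.0]]
```

Emit:
jog_arm:
  series:
    - [[-0.015,0,0],[0,0.4,-8],0.06]
    - [[-0.03,0,0.005],[0,0.8,-16],0.06]
    - [[-0.045,0,0.01],[0,1.2,-24],0.06]
    - [[-0.06,0,0.015],[0,1.6,-32],0.06]
    - [[-0.075,0,0.02],[0,2,-40],0.06]
    - [[-0.09,0,0.025],[0,2.4,-48],0.06]
    - [[-0.105,0,0.025],[0,2.8,-56],0.06]
    - [[-0.12,0,0.025],[0,3,-64],0.06]
    - [[-0.135,0,0.025],[0,3.2,-72],0.06]
    - [[-0.144,0,0.025],[0,3.5,-80],0.06]
    - [[-0.144,0,0.025],[0,3.8,-88],0.06]
    - [[-0.144,0,0.025],[0,4,-96],0.06]

```text
time_s: 8.4
position: [0.492, -0.1942, 0.1937]
orientation: [0.016, -3.088, 0.058]
wrist_force: [0.1, 0.1, -0.4]
width: 0.0598
gripper_force: 0.0
```

Run:
```python
from h import *
s=arm.observe();print(s['joint_pos'].round(2),s['joint_vel'].round(2))
p=gp(-.135,.026,.085); 
go(p+[0,0,.06],99.5,-.085*gx)
c,im=snap('top','t5.png'); g=cv2.cvtColor(im,cv2.COLOR_BGR2GRAY)[200:250,310:355]
_,m=cv2.threshold(g,200,255,0); ys,xs=np.nonzero(m); print(xs.mean()+310,ys.mean()+200,len(xs))
print(onplane(c,xs.mean()+310,ys.mean()+200,.119))
```

```text
[-0.06  0.32  0.35  1.95 -0.07  0.93  1.9 ] [ 0.21 -0.   -0.29 -0.04  0.13  0.05  1.25]
shift [-0.0033  0.0022  0.036 ] turn [ 2.88 -2.34 -8.79]
323.9325842696629 210.56179775280899 89
[ 0.52118454 -0.17626651  0.119     ]
```

Emit:
jog_arm:
  series:
    - [[-0.003,0.002,0.01],[1.5,-1.2,-4],0.06]
    - [[-0.003,0.002,0.025],[2.9,-2.3,-8.5],0.06]
    - [[-0.003,0.002,0.036],[2.9,-2.3,-8.5],0.06]
    - [[-0.003,0.002,0.036],[2.9,-2.3,-8.5],0.06]
    - [[-0.003,0.002,0.036],[2.9,-2.3,-8.5],0.06]

```text
time_s: 8.95
position: [0.4943, -0.1935, 0.159]
orientation: [0.24, -3.116, 0.133]
wrist_force: [-0.8, -0.5, 0.0]
width: 0.0601
gripper_force: 0.0
```

Run:
```python
from h import *
s=arm.observe();print(s['joint_pos'].round(2))
go(gp(-.135,.026,.085),99.5,-.085*gx)
c,im=snap('wrist','w6.png');t5=cv2.imread('pics/t5.png')[150:300,210:410];sc=snap('scene','s6.png')[1][90:210,180:340]
cv2.imwrite('pics/c6.png',np.hstack([cv2.resize(im,(480,360)),np.vstack([cv2.resize(t5,(240,180)),cv2.resize(sc,(240,180))])]))
print('knob top expected',proj(c,gp(-.135,.048,.085)))
```

```text
[-0.06  0.34  0.32  2.01 -0.03  0.79  1.99]
shift [-0.0003  0.0054  0.0612] turn [-0.07  0.06 -0.71]
knob top expected [264.55380821 218.7248061 ]
```

View pics/c6.png

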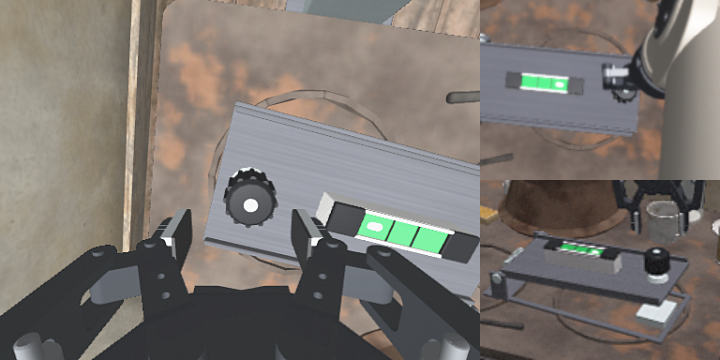

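Emit:
jog_arm:
  series:
    - [[0,0.005,0.02],[0,0,0],0.06]
    - [[0,0.005,0.04],[0,0,0],0.06]
    - [[0,0.005,0.055],[0,0,0],0.06]
    - [[0,0.005,0.061],[0,0,0],0.06]
    - [[0,0.005,0.061],[0,0,0],0.06]
    - [[0,0.005,0.061],[0,0,0],0.03]
    - [[0,0.005,0.061],[0,0,0],0.03]
    - [[0,0.005,0.061],[0,0,0],0.03]
    - [[0,0.005,0.061],[0,0,0],0.03]
    - [[0,0.005,0.061],[0,0,0],0.03]
  newtons: 50

```text
time_s: 10.05
position: [0.4939, -0.1922, 0.0987]
orientation: [0.246, -3.118, 0.131]
wrist_force: [-1.1, 5.8, 1.0]
width: 0.0366
gripper_force: 49.8
```

Run:
```python
from h import *
go(gp(-.135,.026,.085),99.5,-.085*gx)
for t in(.04,0,-.02,-.03): print(t);go(gp(-.135,.026,t),99.5,-t*gx)
```

```text
shift [ 0.0007 -0.001   0.0013] turn [-0.03  0.2  -0.5 ]
0.04
shift [ 0.0009 -0.0019  0.0128] turn [-2.52 -0.46 -0.5 ]
0
shift [ 0.0011 -0.0022  0.023 ] turn [-4.74 -1.04 -0.49]
-0.02
shift [ 0.0011 -0.0023  0.0281] turn [-5.85 -1.33 -0.49]
-0.03
shift [ 0.0011 -0.0023  0.0307] turn [-6.4  -1.48 -0.49]
```

Emit:
jog_arm:
  series:
    - [[0,-0.001,0.006],[-1.3,-0.35,0],0.03]
    - [[0,-0.001,0.0115],[-2.5,-0.66,0],0.03]
    - [[0,-0.001,0.017],[-3.6,-0.95,0],0.03]
    - [[0,-0.001,0.0217],[-4.7,-1.24,0],0.03]
    - [[0,-0.001,0.0242],[-5.2,-1.4,0],0.03]
    - [[0,-0.001,0.0242],[-5.2,-1.4,0],0.03]
    - [[0,-0.001,0.0242],[-5.2,-1.4,0],0.03]

```text
time_s: 10.75
position: [0.4936, -0.1956, 0.0745]
orientation: [-0.246, 3.127, 0.014]
wrist_force: [-1.1, 6.0, 2.3]
width: 0.0366
gripper_force: 50.4
```

Emit:
jog_arm:
  series:
    - [[0,0,0.0025],[-0.55,-0.15,0],0.03]
    - [[0,0,0.004],[-0.9,-0.22,0],0.03]
    - [[0,0,0.004],[-0.9,-0.22,0],0.03]
    - [[0,0,0.004],[-0.9,-0.22,0],0.03]

```text
time_s: 11.15
position: [0.4936, -0.196, 0.0718]
orientation: [-0.246, 3.123, 0.039]
wrist_force: [-6.3, 7.3, 20.1]
width: 0.0366
gripper_force: 52.0
```

```bash
cat > b.py <<'E'
from m import *
from sys import argv
# vial axis bubble offset, + toward screw, from top camera, mm
def bub(n,fn,z=.081):
    cal,im=snap(n,fn); h=cv2.cvtColor(im,cv2.COLOR_BGR2HSV).astype(int)
    g=cv2.inRange(cv2.cvtColor(im,cv2.COLOR_BGR2HSV),(45,110,60),(85,255,255))
    p0,p1=proj(cal,gp(-.036,.031,0)),proj(cal,gp(.036,.031,0))
    roi=np.zeros_like(g); cv2.line(roi,tuple(int(x) for x in p0),tuple(int(x) for x in p1),255,26); g&=roi
    ys,xs=np.nonzero(g); P=np.array([onplane(cal,x,y,z) for x,y in zip(xs,ys)])@gy
    Q=np.array([onplane(cal,x,y,z) for x,y in zip(xs,ys)])@gx
    # straighten: sample strip along vial axis
    lo,hi=P.min(),P.max(); xc=(Q.min()+Q.max())/2
    A=np.polyfit(P,Q,1); s=np.linspace(lo,hi,300); prof=[]
    for v in s:
        w=[]
        for e in np.linspace(-.003,.003,7):
            q=proj(cal,gx*(np.polyval(A,v)+e)+gy*v+[0,0,z]); w.append(cv2.getRectSubPix(im,(1,1),tuple(map(float,q)))[0,0])
        prof.append(np.mean(w,0))
    prof=np.array(prof); c=(lo+hi)/2; red=prof[:,2]-np.median(prof[:,2]); red[(abs(s-c)>.034)|(red<.3*red[abs(s-c)<.034].max())]=0
    dark=(np.median(prof[:,1])-prof[:,1]).clip(0); L=[]
    for sg in(-1,1):
        k=(abs(s-c-sg*.01125)<.005); L.append((s[k]*dark[k]).sum()/dark[k].sum())
    b=(red*s).sum()/red.sum()
    print(n,'vial len',round(hi-lo,4),'bubble to screw mm: vs vial',round((c-b)*1e3,2),'vs lines',round((np.mean(L)-b)*1e3,2),'line gap',round((L[1]-L[0])*1e3,2),'slope',A[0].round(3))
    a=p0.astype(int);m=((p0+p1)/2).astype(int); return im[m[1]-30:m[1]+30,m[0]-40:m[0]+40]
E
python3 - <<'E'
from b import *
a=bub('top','t7.png'); w=snap('wrist','w7.png')[1]
cv2.imwrite('pics/c7.png',np.hstack([cv2.resize(a,(480,360),interpolation=2),cv2.resize(w,(320,360))]))
E
```

```text
top vial len 0.0761 bubble to screw mm: vs vial -9.44 vs lines nan line gap nan slope 0.003b.py:22: RuntimeWarning: invalid value encountered in scalar divide
  k=(abs(s-c-sg*.01125)<.005); L.append((s[k]*dark[k]).sum()/dark[k].sum())
```

View pics/c7.png

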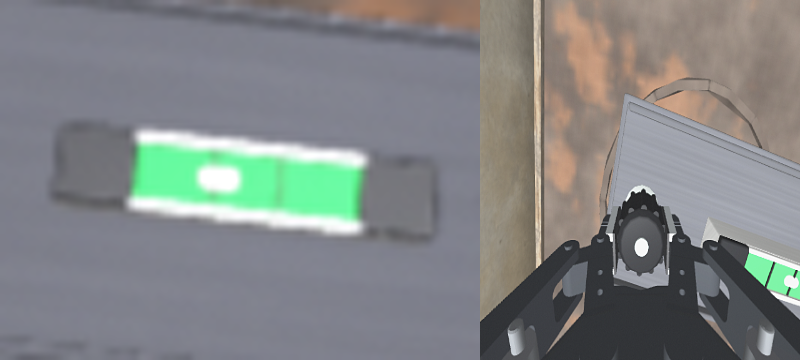

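```bash
cat > turn.py <<'E'
from h import *
def turn(steps):
    R0=R.from_rotvec(arm.observe()['orientation'])
    for d in steps:
        th=np.radians(d); dt=.0125*th
        Rn=R.from_rotvec(-dt*gx)*R0*R.from_rotvec([0,0,th])
        sh=R0.inv().apply(gp(-.135,.026,-.019+dt)-gp(-.135,.026,-.019))
        print([sh.round(4).tolist(),np.degrees((R0.inv()*Rn).as_rotvec()).round(2).tolist(),.03])
E
python3 -c "
from turn import *
turn(range(8,88,8))"
```

```text
[[-0.0, 0.0, -0.0004], [0.1, 0.02, 8.0], 0.03]
[[-0.0, 0.0001, -0.0009], [0.2, 0.02, 16.0], 0.03]
[[-0.0, 0.0001, -0.0013], [0.3, 0.01, 24.0], 0.03]
[[-0.0001, 0.0002, -0.0018], [0.41, -0.01, 32.0], 0.03]
[[-0.0001, 0.0002, -0.0022], [0.51, -0.05, 40.0], 0.03]
[[-0.0001, 0.0003, -0.0027], [0.61, -0.1, 48.0], 0.03]
[[-0.0001, 0.0003, -0.0031], [0.71, -0.17, 56.0], 0.03]
[[-0.0001, 0.0004, -0.0036], [0.8, -0.25, 64.0], 0.03]
[[-0.0001, 0.0004, -0.004], [0.9, -0.35, 71.99], 0.03]
[[-0.0001, 0.0005, -0.0044], [0.98, -0.47, 79.99], 0.03]
```

Emit:
jog_arm:
  series:
    - [[0,0,-0.0004],[0.1,0,8],0.03]
    - [[0,0,-0.0009],[0.2,0,16],0.03]
    - [[0,0,-0.0013],[0.3,0,24],0.03]
    - [[0,0,-0.0018],[0.4,0,32],0.03]
    - [[0,0,-0.0022],[0.5,-0.05,40],0.03]
    - [[0,0,-0.0027],[0.6,-0.1,48],0.03]
    - [[0,0,-0.0031],[0.7,-0.17,56],0.03]
    - [[0,0,-0.0035],[0.8,-0.25,64],0.03]
    - [[0,0,-0.004],[0.9,-0.35,72],0.03]
    - [[0,0,-0.0044],[1,-0.47,80],0.03]
    - [[0,0,-0.0044],[1,-0.47,80],0.03]
    - [[0,0,-0.0044],[1,-0.47,80],0.03]
  newtons: 60

```text
time_s: 12.45
position: [0.4936, -0.1953, 0.076]
orientation: [-1.822, -2.556, -0.016]
wrist_force: [-5.6, 10.0, 22.6]
width: 0.0364
gripper_force: 58.4
```

```bash
sed -i 's/,Z_,/,/' b.py; python3 - <<'E' 2>/dev/null
from b import *
bub('top','t8.png');s=arm.observe();print(s['wrist_force'],s['joint_pos'].round(2))
bub('top','t8b.png')
E
```

```text
top vial len 0.0765 bubble to screw mm: vs vial -5.2 vs lines -4.47 line gap 23.95 slope 0.006
[-6.35319792 10.16778692 22.29222307] [-0.19  0.54  0.58  2.06 -0.49  0.68  1.05]
top vial len 0.0765 bubble to screw mm: vs vial -4.76 vs lines -4.35 line gap 23.29 slope 0.006
```

Emit:
jog_arm:
  series:
    - [[0,0,0],[0,0,0],0.03]
    - [[0,0,0],[0,0,0],0.03]
    - [[0,0,0],[0,0,0],0.03]
    - [[0,0,0],[0,0,0],0.03]
    - [[0,0,0],[0,0,0],0.03]
    - [[0,0,0],[0,0,0],0.03]
    - [[0,0,0],[0,0,0],0.03]
    - [[0,0,0],[0,0,0],0.03]

```text
time_s: 13.35
position: [0.4936, -0.1953, 0.076]
orientation: [-1.822, -2.556, -0.016]
wrist_force: [-5.7, 9.8, 22.0]
width: 0.0363
gripper_force: 58.3
```

```bash
python3 - <<'E' 2>/dev/null
from b import *
bub('top','t9.png');bub('top','t9b.png')
E
```

```text
top vial len 0.0765 bubble to screw mm: vs vial -3.82 vs lines -3.57 line gap 22.98 slope 0.006
top vial len 0.0765 bubble to screw mm: vs vial -3.82 vs lines -3.54 line gap 22.94 slope 0.006
```

```bash
python3 -c "
from turn import *
turn([8,16,24,33])"
```

```text
[[0.0, 0.0, -0.0004], [0.04, -0.09, 8.0], 0.03]
[[0.0001, 0.0, -0.0009], [0.06, -0.19, 16.0], 0.03]
[[0.0001, 0.0001, -0.0013], [0.07, -0.3, 24.0], 0.03]
[[0.0002, 0.0001, -0.0018], [0.06, -0.41, 33.0], 0.03]
```

Emit:
jog_arm:
  series:
    - [[0,0,-0.0004],[0.04,-0.09,8],0.03]
    - [[0,0,-0.0009],[0.06,-0.19,16],0.03]
    - [[0,0,-0.0013],[0.07,-0.3,24],0.03]
    - [[0,0,-0.0016],[0.06,-0.38,30],0.03]
    - [[0,0,-0.0018],[0.06,-0.41,33],0.03]
    - [[0,0,-0.0018],[0.06,-0.41,33],0.03]
    - [[0,0,-0.0018],[0.06,-0.41,33],0.03]
    - [[0,0,-0.0018],[0.06,-0.41,33],0.03]
    - [[0,0,-0.0018],[0.06,-0.41,33],0.03]
    - [[0,0,-0.0018],[0.06,-0.41,33],0.03]
    - [[0,0,-0.0018],[0.06,-0.41,33],0.03]
    - [[0,0,-0.0018],[0.06,-0.41,33],0.03]

```text
time_s: 14.65
position: [0.4937, -0.1949, 0.0778]
orientation: [-2.474, -1.934, -0.008]
wrist_force: [-4.9, 10.0, 23.4]
width: 0.0365
gripper_force: 58.6
```

Emit:
jog_arm:
  series:
    - [[0,0,0],[0,0,0],0.03]
    - [[0,0,0],[0,0,0],0.03]
    - [[0,0,0],[0,0,0],0.03]
    - [[0,0,0],[0,0,0],0.03]
    - [[0,0,0],[0,0,0],0.03]
    - [[0,0,0],[0,0,0],0.03]

```text
time_s: 15.25
position: [0.4937, -0.1949, 0.0778]
orientation: [-2.474, -1.934, -0.008]
wrist_force: [-5.7, 10.4, 23.1]
width: 0.0364
gripper_force: 58.6
```

```bash
python3 - <<'E' 2>/dev/null
from b import *
bub('top','t10.png');a=bub('top','t10b.png'); w=snap('scene','s10.png')[1][90:210,180:340]
cv2.imwrite('pics/c10.png',np.vstack([cv2.resize(a,(400,300),interpolation=2),cv2.resize(w,(400,300),interpolation=2)]))
E
```

```text
top vial len 0.0768 bubble to screw mm: vs vial -0.6 vs lines -0.62 line gap 22.8 slope 0.005
top vial len 0.0768 bubble to screw mm: vs vial -0.6 vs lines -0.62 line gap 22.76 slope 0.006
```

View pics/c10.png

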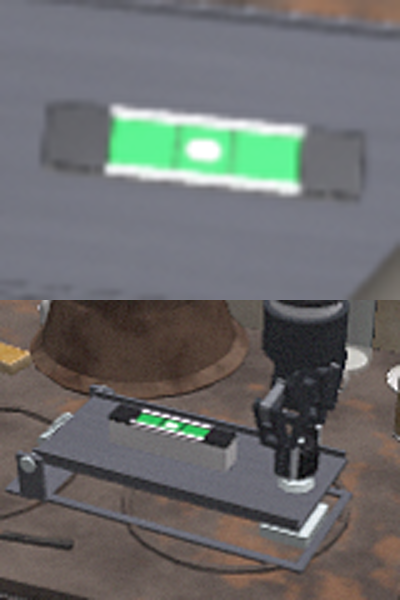

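The picture shows the bubble at x≈203, between its lines at x≈173 and 234. The foot is pressed down with about 23 N. I'm handing the job in.

```bash
python3 -c "
from workcell import close_job
print(close_job())"
```

```text
the job is handed in; nothing more can be done
None
```

The level lies on the middle of the griddle, and the gripper still holds the knob, pressing with about 23 N. The bubble is about 0.6 mm off centre, well between its lines; I handed the job in at about 15 s, with no verdict returned.

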